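Two lifted file strokes over a plate edge

TASK

Pick up the flat file with the yellow handle from the black mat and dress the top edge of the steel plate in the blue sprung holder: make two full forward strokes straight across the edge, pushing away from the robot with light downward pressure, each from near the file's point to near its handle. Lift the file clear at the end of each stroke and bring it back in the air, never dragging it backward on the plate. Then lay the file flat on the black mat again and let go.

Things in the scene. Friction and masses are not known exactly. Their poses are not given: they have to be found in the camera images.
- file_grip (a point): Flat file, 303 mm long, 0.2 kg, lying on the mat, point away from the robot. Grip here, across its width: front of the yellow handle (26 mm wide, 29 high), 14.5 mm above the underside. z up, -y toward the point: the steel blade (20 wide, 5 thick) runs 13 to 213 mm ahead of here, dipping to the point: its underside is 8.4 mm below here 80 mm ahead, 11.6 mm at 150 mm. Handle ends 89 mm behind.
- plate_edge (a point): Middle of the top edge of an upright steel plate, 6 mm thick; the edge is 70 mm long, 100 mm above the bench. x: forward stroke, square to the plate, roughly away from the robot; y along the edge; z up. Its blue holder is fixed: foot 100 x 150 mm (x, y), 14 high; two guide posts 64 mm high, 58 mm either side of the middle.
- carrier (a joint): How far the sprung jaws with the plate are pressed down, m: 0 is up (as at the start), 0.015 the bottom stop. The spring is soft: it begins to give at about 0.3 N and takes 0.08 N more per mm; 4 to 10 mm down is the right pressure.
- plate (a joint): Lean of the plate in its soft rubber-lined jaws, rad; springs back to 0, upright. A file pushed forward under pressure leans it to positive values (0.03 to 0.12), one dragged backward to negative. 1 N along the stroke gives about 0.1 rad.
- mat_top (a point): Centre of the top of a flat black mat, 330 x 140 mm (x, y) and 4 mm thick, fixed on the bench to the left of the vice. The file starts on it, its length along the mat's x, and must lie on it again. A vice about 165 mm high (its screw bar 200) stands between the mat and the holder; a wall shelf overhangs the bench behind the mat, so carry the file across near the robot's side.

How it is judged:
On the way, in this order (a step that is already met when the one before it is completed fails the run):
1. first stroke: blade presses the edge down, over 125 mm ahead of the grip (z of plate_edge in the frame of file_grip between -0.0185 and -0.003 m and x of plate_edge in the frame of file_grip between -0.035 and 0.035 m and value of joint carrier above 0.0015 m and y of plate_edge in the frame of file_grip between -0.215 and -0.125 m), for 0.05 s.
2. first stroke: pushed forward, square within 15 degrees, until the edge is under 95 mm ahead of the grip (z of plate_edge in the frame of file_grip between -0.0185 and -0.003 m and x of plate_edge in the frame of file_grip between -0.035 and 0.035 m and value of joint carrier above 0.0015 m and y of plate_edge in the frame of file_grip between -0.095 and -0.01 m and value of joint plate above 0.015 rad and angle between the y axis of file_grip and the x axis of plate_edge, either way round below 0.26 rad), for 0.05 s.
3. the file is lifted clear of the edge (about 10 mm) at the end of the first stroke (z of plate_edge in the frame of file_grip between -0.25 and -0.02 m and y of plate_edge in the frame of file_grip above -0.11 m), for 0.05 s.
4. the file is brought back clear of the edge (z of plate_edge in the frame of file_grip below -0.02 m and y of plate_edge in the frame of file_grip below -0.125 m), for 0.05 s.
5. second stroke: blade presses the edge down, over 125 mm ahead of the grip (all of step 1), for 0.05 s.
6. second stroke: pushed forward, square within 15 degrees, until the edge is under 95 mm ahead of the grip (all of step 2), for 0.05 s.
7. the file is lifted clear of the edge (about 10 mm) at the end of the second stroke (all of step 3), for 0.05 s.
At the end, for the whole second after the job is handed in: The file lies flat (within 10 degrees) on the black mat, released, its grip point within 60 mm of the mat's centre line, between 140 mm nearer than and 90 mm beyond the mat's centre along its length, and 5 to 22 mm above the mat; the plate stands upright and is not pressed (x of file_grip in the frame of mat_top between -0.14 and 0.09 m and y of file_grip in the frame of mat_top between -0.06 and 0.06 m and z of file_grip in the frame of mat_top between 0.005 and 0.022 m and angle between file_grip's own z axis and vertical below 0.17 rad and value of joint carrier below 0.001 m and value of joint plate below 0.015 rad); the robot touches nothing.
It fails at once if the file is dragged backward on the plate, leaning it back by more than 0.03 rad (value of joint plate below -0.03 rad).
It also fails if it takes over 61 s, if anything falls off the work surface, if the arm or the gripper's body presses on something with over 40 N, if the wrist force passes 120 N, or if a joint passes its speed limit or range.

ROBOT

A 6-joint arm with a two-finger parallel gripper is mounted at the origin on a cart in front of the work surface, level with it; the furniture and walls round the work are solid. World frame = base frame: x ahead of the robot, y to its left, z up, the work surface at z = 0. Lengths are in m, angles in rad, forces in N, time in s.
With the tool pointing down it reaches from about 0.3 to 0.875 m from the base axis. Payload 6.4 kg.
Tool frame: the origin (TCP) lies midway between the tips of the shut fingers; the grasp point (between the pads) lies 19 mm behind it (grasp_offset is the distance from the TCP to the grasp point, in m); z points along the fingers, y is the line along which they close (so a half turn about z gives the same grasp; the last joint's range is limited). The gripper opens to 85 mm and grips with 20 to 120 N. Pads are 22 mm wide; open, the fingers measure 114 mm over their backs; the gripper's body (76 mm by 85 mm) begins 54 mm behind the grasp point. The pads swing forward as they close: fully open they stand 13 mm farther back than shut.
Start: joints at [-1.312, 0.181, 1.607, -0, 1.354, -0.206], TCP at [0.258, -0.514, 0.199] pointing down, gripper open.
Joint ranges: [-2.99, 2.99], [-0.89, 2.07], [0.3, 2.58], [-1.14, 4.28], [0, 2.63], [-3.12, 3.12]. Speed limits (rad/s): [2.57, 2.57, 3.01, 3.14, 3.14, 3.14].

INTERFACE

Orientations are given as a unit quaternion [w, x, y, z].
In Python, from bench import * gives the robot as it stands. The module is installed in compiled form; this text tells all that it offers.
- The arm moves only by the tool servo_tool, never from a script. Its argument "commands" is text: rows parted by semicolons, each of 7 numbers parted by spaces: the turn, a rotation vector about the tool's x, y, z in rad, then the shift along the tool's x, y, z in mm, then the opening, from 0 (shut) to 1 (fully open). In form: wx wy wz dx dy dz claw; .... A call has 1 to 5 rows; each row shifts and turns the commanded pose from where the row before left it, along the tool's axes as they then stand; what a row does not reach is not made up. A row lasts 1/8 s, in which the tool goes at most 62.5 mm and 10.7 degrees, less where a joint would pass 70% of its speed; a pose out of reach is approached as far as the arm can. A call with a gripper value outside its range is refused whole. The fingers move at their own pace and stop on an object; the grip force is fixed at half the most. Time passes only in rows, so rows that do not move let the fingers close. It gives the time, the measured TCP pose, the force, the opening and the grip force at its end, in the units of the state.
- get_obs(): the state, without advancing time (a new reading comes with each control period).
- camera(name): name is "side" or "top"; returns the picture (400x640x3 uint8, blue, green, red); there is no depth.
- calibration(name): a dict with "fx", "fy", "cx", "cy" (pixels), "R" (3x3) and "t" (3): a world point X has camera coordinates R X + t. Camera axes: x right, y down, z forward; pixel columns grow to the right and rows downward; lengths in m; the calibration is good to about 2 mm. A picture is of the moment at which its call begins. calibration takes no time and is no camera call.
- hand_in(): hands the job in; it is judged then, once.
The state is a dict: "time_s": time; "q": joint angles; "dq": joint speeds; "joint_efforts": joint torques, N m; "eef_pos": TCP position; "eef_rot": TCP orientation; "wrist_force": force on the tool from outside, world axes, zero at the start; "torque": the same for the moment, N m; "opening": opening from 0.0 (shut) to 1.0 (fully open); "grasp_force": force on a finger pad.
Only numpy, scipy, OpenCV 4.12 (cv2) and the standard library are available. Lean on these libraries where they do the work, as an engineer would, in place of code of your own. Each camera call takes 0.05 s, during which the arm holds its last target. There are 200 camera calls.

## Working session

There is one attempt and no reset: what is moved stays moved. The work goes in short steps, Python scripts to look and compute and a tool call to move; the robot and the scene stay as the last step left them, time stands still between calls to the robot, and variables do not carry over. Pictures are saved under pics/ and viewed, at most 10 in all, crops included, and the job is handed in when it is done.

Besides the shell and the picture viewer there is one more tool, called after "Call:" by a JSON object that holds its "api" and its "payload". servo_tool: Moves the arm, as the interface text tells. Its arguments: {"type":"object","properties":{"commands":{"type":"string"}},"required":["commands"]}

```bash
mkdir -p pics; python3 - <<'E'
from bench import *
import cv2
o=get_obs();print(o)
for n in("side","top"):
    cv2.imwrite(f"pics/{n}0.png",camera(n));c=calibration(n);print(n,c)
E
```

```text
{'time_s': 0.0, 'q': array([-1.31230626e+00,  1.81529473e-01,  1.60803896e+00,  2.71452467e-05,
        1.35382537e+00, -2.06285434e-01]), 'dq': array([ 0.00083008, -0.00015546, -0.00062408, -0.00049829,  0.00026855,
       -0.00070525]), 'joint_efforts': array([-1.34380003e-03, -4.44872189e+01, -3.51337123e+01, -4.99698563e-04,
        9.29112837e-03,  2.15682815e-05]), 'eef_pos': array([ 0.25759483, -0.51336714,  0.19817577]), 'eef_rot': array([-9.00611306e-04,  9.73119547e-01,  2.30298797e-01, -1.02571042e-05]), 'wrist_force': array([ 0.13786594, -0.27651674, -0.04401632]), 'torque': array([ 0.00480001, -0.05605467, -0.01766059]), 'grasp_force': 0.0, 'opening': 1.0025345266443924}
side {'fx': 416.77201754946435, 'fy': 416.77201754946435, 'cx': 315.1571479751791, 'cy': 201.29027260667814, 'R': array([[-0.81288898, -0.58238667, -0.00610588],
       [-0.27554198,  0.39379243, -0.87692881],
       [ 0.5131161 , -0.71116334, -0.4805815 ]]), 't': array([0.50343267, 0.19244822, 0.9877062 ])}
top {'fx': 398.7722569843467, 'fy': 398.7722569843467, 'cx': 312.0896071786901, 'cy': 199.66024477698576, 'R': array([[ 0.00674495, -0.9999125 ,  0.01137941],
       [-0.99738537, -0.00754583, -0.07187128],
       [ 0.07195086, -0.01086489, -0.997349  ]]), 't': array([0.06804554, 0.56588466, 1.06538681])}
```

View pics/top0.png

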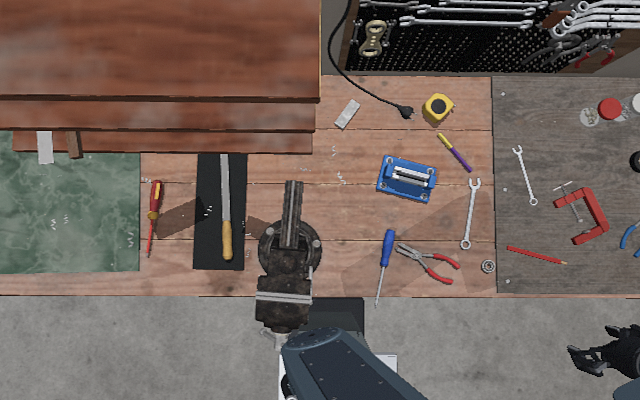

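View pics/side0.png

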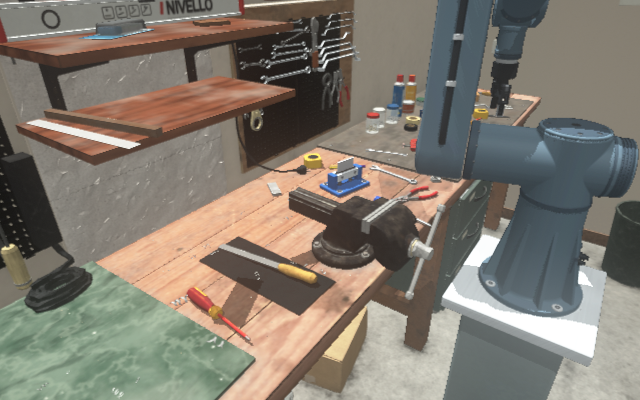

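The top view shows the file from its tip at (223,153) to the handle end at (228,260). The mat's near edge is at row 269, and the holder is at about (407,178) with the plate at about (410,173). Next I'll measure these.

```bash
cat > h.py <<'E'
from bench import *
import numpy as np, cv2
def ray(n,uv,z):
    c=calibration(n);R=np.array(c["R"]);t=np.array(c["t"])
    d=R.T@np.array([(uv[0]-c["cx"])/c["fx"],(uv[1]-c["cy"])/c["fy"],1]);o=-R.T@t
    return o+d*(z-o[2])/d[2]
def proj(n,X):
    c=calibration(n);p=np.array(c["R"])@X+c["t"];return c["fx"]*p[0]/p[2]+c["cx"],c["fy"]*p[1]/p[2]+c["cy"]
def big(m,roi):
    k=np.zeros_like(m);x0,y0,x1,y1=roi;k[y0:y1,x0:x1]=m[y0:y1,x0:x1]
    return k
E
python3 - <<'E'
from h import *
im=cv2.imread("pics/top0.png");hsv=cv2.cvtColor(im,cv2.COLOR_BGR2HSV)
y=big(cv2.inRange(hsv,(15,110,90),(35,255,255)),(205,150,245,268))
p=cv2.findNonZero(y)[:,0];print("handle",p.min(0),p.max(0),len(p))
e=p[p[:,1]>=p[:,1].max()-1].mean(0);f=p[p[:,1]<=p[:,1].min()+1].mean(0);print(e,f,ray("top",e,.02),ray("top",f,.02))
b=big(cv2.inRange(hsv,(0,0,110),(180,60,255)),(205,150,245,225))
q=cv2.findNonZero(b)[:,0];print("blade",q.min(0),q.max(0),len(q))
for r in(165,190,210):
    u=q[q[:,1]==r][:,0].mean();print(r,ray("top",(u,r),.016))
m=big(cv2.inRange(hsv,(0,0,0),(180,255,50)),(185,150,255,275))
for r in(165,230,262):
    u=np.flatnonzero(m[r]);print("mat",r,ray("top",(u.min()-.5,r),.004),ray("top",(u.max()+.5,r),.004))
v=np.flatnonzero(m[:,205]);print("mat near",ray("top",(205,v.max()+.5),.004),ray("top",(205,v.min()),.004))
cv2.imwrite("pics/c1.png",cv2.resize(im[140:220,360:460],None,fx=5,fy=5,interpolation=cv2.INTER_CUBIC))
s=cv2.imread("pics/side0.png")
cv2.imwrite("pics/c2.png",np.vstack([cv2.resize(im[145:215,365:455],(720,560)[::1],interpolation=cv2.INTER_CUBIC)[:300,:],cv2.resize(s[148:202,305:395],(720,432))[:300]]))
E
```

```text
handle [222 221] [232 259] 350
[226.7 258.3] [226.23076923 221.53846154] [0.40569573 0.30044869 0.02      ] [0.50430612 0.30389435 0.02      ]
blade [205 154] [243 223] 532
165 [0.65913749 0.31287633 0.016     ]
190 [0.59030892 0.30996616 0.016     ]
210 [0.53560908 0.31885407 0.016     ]
mat 165 [0.66039644 0.39001483 0.004     ] [0.66155705 0.25452721 0.004     ]
mat 230 [0.48082538 0.39329406 0.004     ] [0.48174079 0.25666589 0.004     ]
mat 262 [0.39395131 0.39629944 0.004     ] [0.39475457 0.25774233 0.004     ]
mat near [0.37662352 0.36192072 0.004     ] [0.69699417 0.37024833 0.004     ]
```

View pics/c2.png

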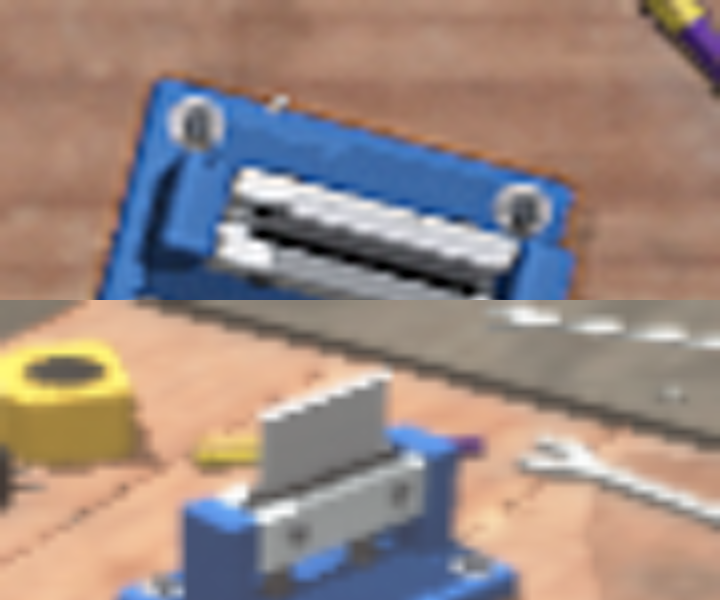

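```bash
python3 - <<'E'
from h import *
for s in((393.9,167.6),(429.6,176.2)): print(ray("top",s,.1))
for s in((337.6,162.4),(353.3,157.2)): print(ray("side",s,.1))
# holder foot corners via blue mask
im=cv2.imread("pics/top0.png");hsv=cv2.cvtColor(im,cv2.COLOR_BGR2HSV)
b=big(cv2.inRange(hsv,(100,120,60),(125,255,255)),(365,145,450,210))
r=cv2.minAreaRect(cv2.findNonZero(b));bp=cv2.boxPoints(r);print(r)
P=[ray("top",p,.014) for p in bp];print(np.round(P,3),np.mean(P,0))
# mat edges & file axis
y=cv2.inRange(hsv,(15,110,90),(35,255,255))
for r_ in range(222,260,6):
    u=np.flatnonzero(y[r_,205:245])+205;print(r_,u.min(),u.max(),ray("top",(u.mean(),r_),.02))
b=cv2.inRange(hsv,(0,0,110),(180,60,255))
for r_ in range(156,222,10):
    u=np.flatnonzero(b[r_,212:236])+212;print(r_,u,ray("top",(u.mean(),r_),.012))
E
```

```text
[ 0.64286449 -0.13439012  0.1       ]
[ 0.62160695 -0.22510259  0.1       ]
[ 0.63339249 -0.14732133  0.1       ]
[ 0.61383702 -0.21453942  0.1       ]
((406.6017150878906, 178.49378967285156), (55.78396224975586, 35.55744552612305), 14.931416511535645)
[[ 0.598 -0.101  0.014]
 [ 0.694 -0.127  0.014]
 [ 0.655 -0.276  0.014]
 [ 0.559 -0.249  0.014]] [ 0.62640845 -0.18794986  0.014     ]
222 223 229 [0.5030556  0.30448923 0.02      ]
228 222 230 [0.48687377 0.30412954 0.02      ]
234 222 231 [0.47073559 0.30242469 0.02      ]
240 222 231 [0.45462299 0.30206798 0.02      ]
246 223 231 [0.43855334 0.30036895 0.02      ]
252 223 231 [0.42250952 0.30001521 0.02      ]
258 224 230 [0.40650005 0.29966222 0.02      ]
156 [220 221 222 223 224 225 226 227] [0.68477293 0.31703215 0.012     ]
166 [221 222 223 224 225 226 227 228] [0.65699444 0.31365696 0.012     ]
176 [221 222 223 224 225 226 227 228] [0.62929235 0.31303374 0.012     ]
186 [221 222 223 224 225 226 227 228] [0.60169037 0.31241278 0.012     ]
196 [222 223 224 225 226 227 228 229] [0.5742089  0.30906396 0.012     ]
206 [223 224 225 226 227 228 229] [0.54681478 0.30708971 0.012     ]
216 [222 223 224 225 226 227 228 229] [0.51949904 0.30784297 0.012     ]
```

```bash
python3 - <<'E'
from h import *
def tri(a,b):
    A=[];B=[]
    for n,uv in(("top",a),("side",b)):
        p0=ray(n,uv,0);p1=ray(n,uv,1);d=(p1-p0)/np.linalg.norm(p1-p0);M=np.eye(3)-np.outer(d,d);A.append(M);B.append(M@p0)
    return np.linalg.solve(sum(A),sum(B)),
print("shelf",tri((313,153),(293,92)),tri((12,150),(95,160)),tri((320,100),(299,22)))
print(proj("top",np.array([.624,-.184,.1])),proj("top",np.array([.624,-.184,.06])))
for uv in((257,255),(320,250),(290,180),(283,345)):print("vice",ray("top",uv,.165))
o=get_obs();print(o["eef_pos"])
E
```

```text
shelf (array([0.62811919, 0.07666538, 0.37727369]),) (array([0.62349973, 0.61805114, 0.38027641]),) (array([0.65087416, 0.05501583, 0.54634058]),)
(np.float64(413.4521705559419), np.float64(175.13150337735738)) (np.float64(409.4374462748852), np.float64(177.15057794057998))
vice [0.42466905 0.20117142 0.165     ]
vice [0.43714528 0.05439469 0.165     ]
vice [0.6011224  0.12620892 0.165     ]
vice [0.22001438 0.13817774 0.165     ]
[ 0.25761571 -0.51346408  0.19827352]
```

Call:
{"api": "servo_tool", "payload": {"commands": "0 0 0.136 0 0 -35 1; 0 0 0.136 0 0 -35 1; 0 0 0.136 0 0 -35 1; 0 0 0 20 -57 0 1; 0 0 0 20 -57 0 1"}}

```text
time_s: 0.72
eef_pos: [0.2913, -0.3968, 0.3038]
eef_rot: [-0.0, 1.0, 0.028, 0.0]
wrist_force: [0.6, -0.6, 0.7]
opening: 1.001
grasp_force: 0.0
```

Call:
{"api": "servo_tool", "payload": {"commands": "0 0 0 20 -57 0 1; 0 0 0 20 -57 0 1; 0 0 0 20 -57 0 1; 0 0 0 20 -57 0 1; 0 0 0 20 -57 0 1"}}

```text
time_s: 1.35
eef_pos: [0.3749, -0.1058, 0.304]
eef_rot: [0.0, 1.0, 0.028, 0.0]
wrist_force: [0.9, -0.6, 0.6]
opening: 0.997
grasp_force: 0.0
```

Call:
{"api": "servo_tool", "payload": {"commands": "0 0 0 20 -57 0 1; 0 0 0 20 -57 0 1; 0 0 0 20 -57 0 1; 0 0 0 20 -57 0 1; 0 0 0 20 -57 0 1"}}

```text
time_s: 1.98
eef_pos: [0.4586, 0.1847, 0.3039]
eef_rot: [0.0, 1.0, 0.029, 0.0]
wrist_force: [0.4, 0.0, 0.4]
opening: 1.002
grasp_force: 0.0
```

Call:
{"api": "servo_tool", "payload": {"commands": "0 0 0 20 -57 0 1; 0 0 0 20 -57 0 1; 0 0 0 0 0 50 1; 0 0 0 0 0 50 1; 0 0 0 0 0 0 1"}}

```text
time_s: 2.6
eef_pos: [0.4885, 0.2976, 0.1993]
eef_rot: [0.002, 1.0, 0.029, -0.005]
wrist_force: [-0.8, -0.3, 1.0]
opening: 1.001
grasp_force: 0.0
```

Call:
{"api": "servo_tool", "payload": {"commands": "0 0 0 0 0 50 1; 0 0 0 0 0 50 1; 0 0 0 0 0 35 1; 0 0 0 0 0 0 1; 0 0 0 0 0 0 1"}}

```text
time_s: 3.22
eef_pos: [0.4942, 0.2992, 0.0721]
eef_rot: [-0.001, 1.0, 0.028, 0.002]
wrist_force: [0.1, 0.2, 0.9]
opening: 1.001
grasp_force: 0.0
```

```bash
python3 - <<'E'
from h import *
o=get_obs();print(o["eef_pos"],o["eef_rot"],o["q"])
a=camera("top");b=camera("side")
c=np.hstack([cv2.resize(a[150:275,170:270],(400,500)),cv2.resize(b[210:335,195:345][:, :100+0],(400,500))])
cv2.imwrite("pics/g1.png",c)
E
```

```text
[0.4942062  0.29924674 0.07212561] [-6.42868130e-04  9.99598004e-01  2.82753676e-02  1.98009875e-03] [3.39116701e-01 3.27828423e-01 1.70300756e+00 1.43933755e-05
 1.10659300e+00 1.85334821e+00]
```

View pics/g1.png

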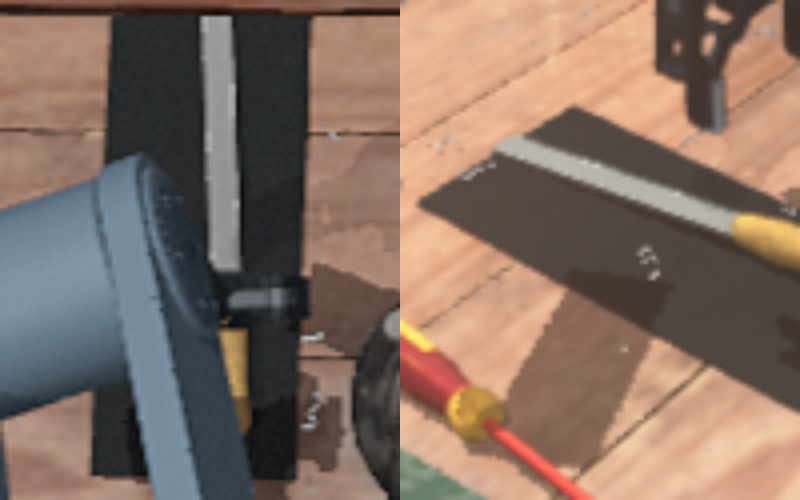

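The picture shows the fingers straddling the front of the handle; I'll shift 5 mm to the left, lower and close.

Call:
{"api": "servo_tool", "payload": {"commands": "0 0 0 -2 -5 30 1; 0 0 0 0 0 25 1; 0 0 0 0 0 10 1; 0 0 0 0 0 0 1; 0 0 0 0 0 0 0.5"}}

```text
time_s: 3.95
eef_pos: [0.4909, 0.3039, 0.0056]
eef_rot: [-0.0, 1.0, 0.028, 0.001]
wrist_force: [-0.7, -0.6, -0.4]
opening: 0.819
grasp_force: 0.0
```

Call:
{"api": "servo_tool", "payload": {"commands": "0 0 0 0 0 0 0; 0 0 0 0 0 0 0; 0 0 0 0 0 0 0; 0 0 0 0 0 0 0; 0 0 0 0 0 0 0"}}

```text
time_s: 4.58
eef_pos: [0.4897, 0.3035, 0.004]
eef_rot: [0.0, 1.0, 0.028, -0.0]
wrist_force: [0.3, 0.1, -1.0]
opening: -0.002
grasp_force: 0.0
```

```bash
python3 - <<'E'
from h import *
o=get_obs();print(o["eef_pos"],o["opening"],o["grasp_force"],o["wrist_force"])
a=camera("top");b=camera("side")
c=np.hstack([cv2.resize(a[150:275,170:270],(400,500)),cv2.resize(b[220:320,230:310],(400,500))])
cv2.imwrite("pics/g2.png",c)
E
```

```text
[0.4896879  0.30348967 0.0040464 ] -0.0016321178450504712 0.0 [ 0.25408889  0.13679413 -0.99665374]
```

View pics/g2.png

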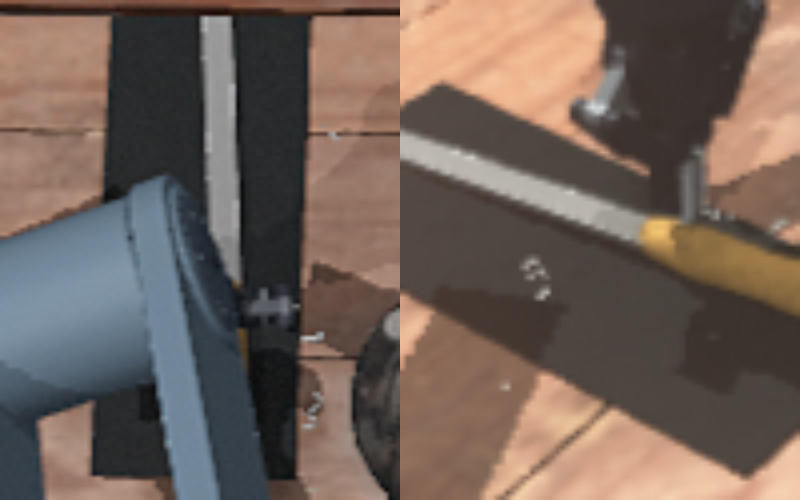

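```bash
python3 - <<'E'
from h import *
for z in(.004,.03,.06,.1):
  for n in("top","side"): print(z,n,np.round(proj(n,np.array([.4897,.3035,z])),1))
b=camera("side");a=camera("top")
cv2.imwrite("pics/g3.png",np.hstack([cv2.resize(b[180:300,230:340],(440,480)),cv2.resize(a[200:260,205:250],(360,480))]))
E
```

```text
0.004 top [227.4 227. ]
0.004 side [286.  272.1]
0.03 top [225.5 226.9]
0.03 side [285.6 263.6]
0.06 top [223.1 226.9]
0.06 side [285.1 253.4]
0.1 top [219.8 226.8]
0.1 side [284.4 239.5]
```

View pics/g3.png

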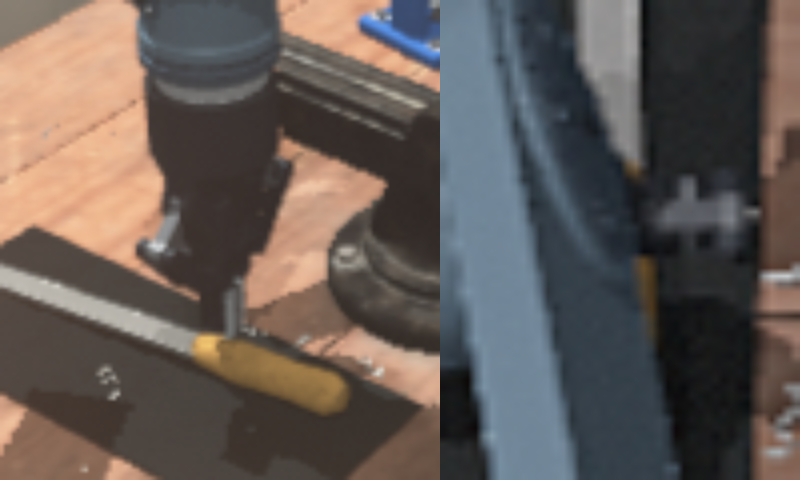

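The fingers shut without gripping, although the handle hasn't moved. The side view puts the finger ends near the handle's top, so I'll raise the arm and look at the shut tips.

Call:
{"api": "servo_tool", "payload": {"commands": "0 0 0 0 0 -30 0; 0 0 0 0 0 -40 0; 0 0 0 0 0 0 0; 0 0 0 0 0 0 0"}}

```text
time_s: 5.28
eef_pos: [0.4894, 0.3034, 0.0738]
eef_rot: [0.0, 1.0, 0.028, -0.0]
wrist_force: [-0.6, 0.1, -0.3]
opening: -0.0
grasp_force: 0.0
```

```bash
python3 - <<'E'
from h import *
o=get_obs();p=o["eef_pos"];print(p,o["q"])
b=camera("side");u,v=proj("side",p);print(u-230,v-160)
c=cv2.resize(b[160:300,230:340],(550,700))[:600]
c=np.ascontiguousarray(c);cv2.circle(c,(int((u-230)*5),int((v-160)*5)),4,(0,0,255),-1)
cv2.imwrite("pics/g4.png",c)
E
```

```text
[0.48942804 0.30336898 0.07378274] [ 3.48869547e-01  3.24760689e-01  1.70317259e+00 -3.17524472e-05
  1.11396592e+00  1.86286824e+00]
54.965260062593075 88.70181974657842
```

View pics/g4.png

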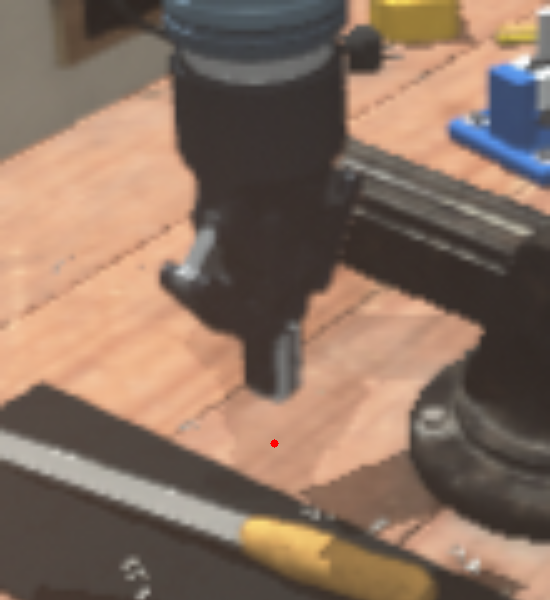

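```bash
python3 - <<'E'
from h import *
print("handle front side",ray("side",(278.7,266),.02),"end",ray("side",(316.5,282.5),.012))
print("mat near-left corner etc")
for z in(.074,.1,.11):print("tip",z,ray("side",(284.4,239.8),z))
a=camera("top");print(np.round(proj("top",np.array([.489,.3034,.1])),1))
hsv=cv2.cvtColor(camera("side"),cv2.COLOR_BGR2HSV)
y=big(cv2.inRange(hsv,(15,110,90),(35,255,255)),(260,240,330,295));p=cv2.findNonZero(y)[:,0];print(p.min(0),p.max(0))
E
```

```text
handle front side [0.50595339 0.31072985 0.02      ] end [0.40036618 0.30008931 0.012     ]
mat near-left corner etc
tip 0.074 [0.51417865 0.27525016 0.074     ]
tip 0.1 [0.48880475 0.30452304 0.1       ]
tip 0.11 [0.47904556 0.31578183 0.11      ]
[219.8 227.1]
[278 263] [316 283]
```

Both cameras agree with each other, and the shut tips are really about 26 mm above the reported TCP, with x and y correct. I'll open and go lower, watching the force.

Call:
{"api": "servo_tool", "payload": {"commands": "0 0 0 0 0 0 1; 0 0 0 0 0 0 1; 0 0 0 0 0 0 1; 0 0 0 0 0 0 1; 0 0 0 2 0 40 1"}}

```text
time_s: 6.05
eef_pos: [0.4951, 0.305, 0.0371]
eef_rot: [-0.001, 1.0, 0.029, 0.004]
wrist_force: [0.5, -0.3, 0.2]
opening: 0.996
grasp_force: 0.0
```

Call:
{"api": "servo_tool", "payload": {"commands": "0 0 0 0 0 25 1; 0 0 0 0 0 15 1; 0 0 0 0 0 5 1; 0 0 0 0 0 0 1"}}

```text
time_s: 6.55
eef_pos: [0.4921, 0.3038, -0.0105]
eef_rot: [-0.0, 1.0, 0.028, 0.0]
wrist_force: [-0.2, 0.2, 0.5]
opening: 1.0
grasp_force: 0.0
```

Call:
{"api": "servo_tool", "payload": {"commands": "0 0 0 0 0 8 1; 0 0 0 0 0 0 1; 0 0 0 0 0 0 0.5; 0 0 0 0 0 0 0; 0 0 0 0 0 0 0"}}

```text
time_s: 7.18
eef_pos: [0.4918, 0.3037, -0.0187]
eef_rot: [-0.0, 1.0, 0.028, 0.0]
wrist_force: [-0.2, 1.2, -0.2]
opening: 0.377
grasp_force: 0.0
```

Call:
{"api": "servo_tool", "payload": {"commands": "0 0 0 0 0 0 0; 0 0 0 0 0 0 0; 0 0 0 0 0 0 0; 0 0 0 0 0 0 0"}}

```text
time_s: 7.68
eef_pos: [0.4919, 0.3037, -0.0185]
eef_rot: [-0.0, 1.0, 0.028, 0.0]
wrist_force: [-2.1, -0.6, 6.0]
opening: 0.24
grasp_force: 58.1
```

Gripped at 58 N. I'll lift, pull back and check.

Call:
{"api": "servo_tool", "payload": {"commands": "0 0 0 0 0 -20 0; 0 0 0 0 0 -50 0; 0 0 0 -30 0 -50 0; 0 0 0 -30 0 -55 0; 0 0 0 -30 0 -55 0"}}

```text
time_s: 8.3
eef_pos: [0.4007, 0.2982, 0.213]
eef_rot: [-0.0, 1.0, 0.028, 0.0]
wrist_force: [1.5, 0.8, -1.7]
opening: 0.241
grasp_force: 58.6
```

Call:
{"api": "servo_tool", "payload": {"commands": "0 0 0 0 0 -30 0; 0 0 0 -3 50 0 0; 0 0 0 -3 50 0 0; 0 0 0 -3 50 0 0; 0 0 0 -3 50 0 0"}}

```text
time_s: 8.93
eef_pos: [0.4008, 0.0967, 0.2415]
eef_rot: [0.0, 1.0, 0.029, 0.001]
wrist_force: [0.1, 0.2, -2.6]
opening: 0.241
grasp_force: 58.7
```

Call:
{"api": "servo_tool", "payload": {"commands": "0 0 0 -3 50 0 0; 0 0 0 -3 50 0 0; 0 0 0 -3 50 0 0; 0 0 0 -3 50 0 0; 0 0 0 0 0 0 0"}}

```text
time_s: 9.55
eef_pos: [0.4003, -0.1051, 0.2413]
eef_rot: [0.001, 1.0, 0.026, 0.0]
wrist_force: [-0.4, 1.4, -2.3]
opening: 0.24
grasp_force: 58.9
```

Call:
{"api": "servo_tool", "payload": {"commands": "0 0 0.108 0 0 0 0; 0 0 0.108 0 0 0 0; 0 0 0.107 0 0 0 0; 0 0 0 0 0 0 0"}}

```text
time_s: 10.05
eef_pos: [0.4006, -0.1012, 0.2411]
eef_rot: [-0.0, 0.991, -0.132, 0.0]
wrist_force: [-0.5, 0.6, -2.4]
opening: 0.241
grasp_force: 58.9
```

```bash
python3 - <<'E'
from h import *
o=get_obs();p=o["eef_pos"];print(p,o["eef_rot"],o["wrist_force"],o["torque"])
b=camera("side");a=camera("top");np.save("b.npy",b);np.save("a.npy",a)
for yaw in(-.265,):
  g=p+[0,0,.037];d=np.array([np.cos(yaw),np.sin(yaw),0])
  for s,h in((.013,0),(.213,-.0118),(-.089,0)): print(s,proj("side",g+s*d+[0,0,h]),proj("top",g+s*d+[0,0,h]))
cv2.imwrite("pics/k1.png",np.hstack([b[60:260,220:420].repeat(2,0).repeat(2,1),a[90:290,270:470].repeat(2,0).repeat(2,1)]))
E
```

```text
[ 0.40056796 -0.10119279  0.24108248] [-1.10909814e-04  9.91288596e-01 -1.31707646e-01  6.21369501e-05] [-0.52045451  0.55716385 -2.35749123] [-0.03169887 -0.01249083  0.02646529]
0.013 (np.float64(398.0546484623754), np.float64(125.84972225024465)) (np.float64(399.05324105150976), np.float64(265.23120922219357))
0.213 (np.float64(347.82283891252723), np.float64(113.57545021914268)) (np.float64(421.61970001586894), np.float64(172.94572715731113))
-0.089 (np.float64(428.52210919639487), np.float64(135.60327624415675)) (np.float64(386.3910267929718), np.float64(313.97297774808305))
```

View pics/k1.png

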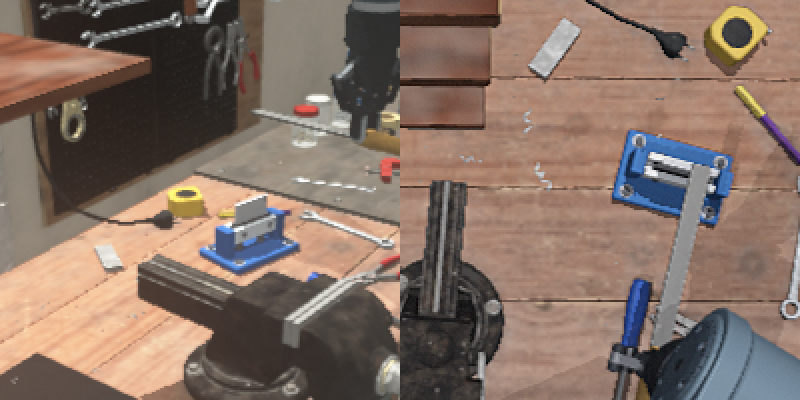

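The side view puts the file point at (346,115) against a predicted (348,114), so the file is held level, at most a few mm low. The top view puts it over the plate, at the right yaw. I'll hover ready for the stroke.

Call:
{"api": "servo_tool", "payload": {"commands": "0 0 0 38 11 0 0; 0 0 0 39 10 40 0; 0 0 0 0 0 50 0; 0 0 0 0 0 50 0; 0 0 0 0 0 0 0"}}

```text
time_s: 10.78
eef_pos: [0.4661, -0.1405, 0.0971]
eef_rot: [-0.002, 0.991, -0.132, -0.004]
wrist_force: [-1.4, 0.7, -2.2]
opening: 0.241
grasp_force: 58.9
```

Call:
{"api": "servo_tool", "payload": {"commands": "0 0 0 0 0 3 0; 0 0 0 0 0 0 0; 0 0 0 0 0 0 0"}}

```text
time_s: 11.15
eef_pos: [0.4707, -0.1434, 0.0997]
eef_rot: [0.001, 0.991, -0.133, 0.002]
wrist_force: [-0.2, -0.9, -1.5]
opening: 0.239
grasp_force: 58.9
```

```bash
python3 - <<'E'
from h import *
o=get_obs();p=o["eef_pos"];print(p,o["eef_rot"],o["wrist_force"])
b=camera("side");a=camera("top")
cv2.imwrite("pics/s1.png",np.hstack([cv2.resize(b[130:210,310:410],(500,400),interpolation=2),cv2.resize(a[140:220,380:440],(300,400))]))
g=p+[0,0,.037];d=np.array([.965,-.262,0])
for s,h in((.15,-.0116),(.213,-.0145)):print(proj("side",g+s*d+[0,0,h]))
E
```

```text
[ 0.47069325 -0.14338202  0.09968027] [ 6.45800977e-04  9.91168801e-01 -1.32595502e-01  1.55660318e-03] [-0.17191599 -0.89009865 -1.48127607]
(np.float64(348.16782463637963), np.float64(153.11039548035853))
(np.float64(335.43800353790505), np.float64(148.52880057628076))
```

View pics/s1.png

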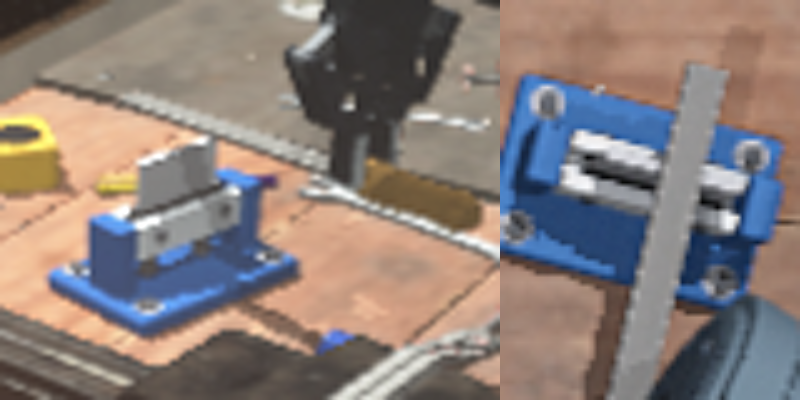

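Both views show the blade above the plate and about 4 mm to the right of its middle, which is fine. I'll track how far the jaws sink with ECC in the side view.

```bash
cat > sink.py <<'E'
from h import *
import sys
b=cv2.cvtColor(camera("side"),cv2.COLOR_BGR2GRAY)
if len(sys.argv)>1: cv2.imwrite("ref.png",b)
ref=cv2.imread("ref.png",0)
x0,y0,x1,y1=338,169,357,183
o=get_obs();p=o["eef_pos"]
W=np.float32([[1,0,0],[0,1,0]])
try:
    cc,W=cv2.findTransformECC(ref[y0:y1,x0:x1].astype(np.float32),cv2.resize(b[y0-8:y1+8,x0-8:x1+8],None,fx=1,fy=1).astype(np.float32),np.float32([[1,0,8],[0,1,8]]),cv2.MOTION_TRANSLATION,(3,200,1e-5))
    s=proj("side",np.array([.62,-.184,.06]))[1]-proj("side",np.array([.62,-.184,.07]))[1]
    print("sink mm",10*(W[1,2]-8)/s,"du",W[0,2]-8,"cc",cc)
except cv2.error as e: print(e)
d=np.array([.624,-.184,.1])-(p+[0,0,.037]);x=np.array([.965,-.262,0])
print("t",o["time_s"],"tcp",p,"ahead",d@x,"lat",d@[.262,.965,0],"F",o["wrist_force"])
E
python3 sink.py ref; python3 sink.py
```

```text
sink mm -0.10847710344753332 du 0.22008038 cc 0.9832564980974896
t 11.3 tcp [ 0.4700037  -0.1430145   0.09870169] ahead 0.159344629544602 lat 0.0007960258183500854 F [-1.27784053  0.21725689 -1.96504337]
sink mm -0.04687078038199555 du 0.18894005 cc 0.9817566445237969
t 11.35 tcp [ 0.46982744 -0.14291958  0.09843832] ahead 0.1595395919112963 lat 0.0007506019108518405 F [ 0.00746771 -0.66890061 -1.77793952]
```

Call:
{"api": "servo_tool", "payload": {"commands": "0 0 0 0 0 12 0; 0 0 0 0 0 12 0; 0 0 0 0 0 0 0; 0 0 0 0 0 0 0"}}

```text
time_s: 11.85
eef_pos: [0.4694, -0.1427, 0.0736]
eef_rot: [-0.0, 0.991, -0.133, -0.0]
wrist_force: [0.3, 0.2, -2.3]
opening: 0.24
grasp_force: 58.8
```

```bash
python3 sink.py
```

```text
sink mm 0.4997274057336744 du -0.035614967 cc 0.9489407319172765
t 11.9 tcp [ 0.46964665 -0.14279807  0.073879  ] ahead 0.15974588548701518 lat 0.0006807138624612872 F [ 0.23657112  0.2000704  -1.59780145]
```

Call:
{"api": "servo_tool", "payload": {"commands": "0 0 0 0 0 4 0; 0 0 0 0 0 0 0; 0 0 0 0 0 0 0"}}

```text
time_s: 12.28
eef_pos: [0.4696, -0.1428, 0.0699]
eef_rot: [0.0, 0.991, -0.133, 0.0]
wrist_force: [-0.0, -0.1, -1.5]
opening: 0.241
grasp_force: 58.8
```

```bash
python3 sink.py; python3 sink.py
```

```text
sink mm 1.9881157587334979 du -0.09557819 cc 0.935335564623805
t 12.325 tcp [ 0.46960643 -0.14280147  0.06994278] ahead 0.15978381111729753 lat 0.000694530571849661 F [ 0.42541106  0.89975428 -1.90506105]
sink mm 1.9982796582486806 du -0.09393597 cc 0.9374262424890352
t 12.375 tcp [ 0.46961909 -0.14282103  0.06996025] ahead 0.1597664713941641 lat 0.0007100921232504909 F [-0.58142482 -0.62261282 -2.52108073]
```

Call:
{"api": "servo_tool", "payload": {"commands": "0 0 0 0 0 3 0; 0 0 0 0 0 0 0; 0 0 0 0 0 0 0"}}

```text
time_s: 12.75
eef_pos: [0.4695, -0.1427, 0.0668]
eef_rot: [-0.0, 0.991, -0.133, -0.0]
wrist_force: [-0.8, -0.1, -2.3]
opening: 0.238
grasp_force: 58.7
```

```bash
python3 sink.py; python3 - <<'E'
import sys;sys.path.insert(0,'.')
from h import *
b=camera("side");r=cv2.imread("ref.png");r=cv2.cvtColor(r,cv2.COLOR_BGR2GRAY);g=cv2.cvtColor(b,cv2.COLOR_BGR2GRAY)
f=lambda i:cv2.resize(i[150:195,325:370],(400,400),interpolation=cv2.INTER_NEAREST)
cv2.imwrite("pics/p1.png",np.hstack([f(r),f(g)]))
E
```

```text
sink mm 3.5918474783228636 du -0.09262276 cc 0.9302191687977943
t 12.8 tcp [ 0.46950803 -0.14274197  0.06682041] ahead 0.159894354172359 lat 0.0006628970315567717 F [ 1.16081554 -0.44567612 -0.7686559 ]
```

View pics/p1.png

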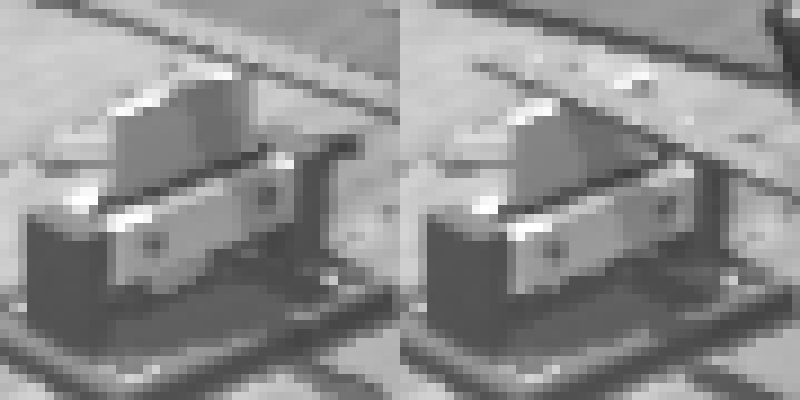

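The picture shows the jaws down by about 1 px (4–5 mm) and the blade on the plate's edge near its point. Starting the first stroke.

Call:
{"api": "servo_tool", "payload": {"commands": "0 0 0 10 0 0.8 0; 0 0 0 10 0 0.6 0; 0 0 0 10 0 0.6 0; 0 0 0 10 0 0.6 0; 0 0 0 10 0 0.6 0"}}

```text
time_s: 13.48
eef_pos: [0.5184, -0.1561, 0.0635]
eef_rot: [-0.0, 0.991, -0.133, -0.0]
wrist_force: [-1.0, 1.2, -1.4]
opening: 0.244
grasp_force: 58.7
```

```bash
python3 sink.py
```

```text
sink mm 5.866364891712196 du 0.138484 cc 0.9382286074853907
t 13.525 tcp [ 0.51959989 -0.15656462  0.0636996 ] ahead 0.10793417793040715 lat 0.0008776853830772361 F [ 0.37840414  0.06102989 -1.35606444]
```

Call:
{"api": "servo_tool", "payload": {"commands": "0 0 0 10 0 0.6 0; 0 0 0 10 0 0.6 0; 0 0 0 10 0 0.6 0; 0 0 0 8 0 0.5 0; 0 0 0 5 0 0.2 0"}}

```text
time_s: 14.15
eef_pos: [0.5597, -0.1673, 0.061]
eef_rot: [-0.0, 0.991, -0.133, -0.0]
wrist_force: [-1.1, -0.8, -1.1]
opening: 0.247
grasp_force: 58.8
```

```bash
python3 sink.py
```

```text
sink mm 8.1985539883963 du 0.30547428 cc 0.9139069027590704
t 14.2 tcp [ 0.56009465 -0.16750497  0.06112088] ahead 0.06599036215944945 lat 0.0008255033084119774 F [-0.28877294 -0.6724785  -2.31838064]
```

Sink at the end of the stroke is about 8 mm. Lifting, returning in the air, then lowering.

Call:
{"api": "servo_tool", "payload": {"commands": "0 0 0 2 0 -15 0; 0 0 0 0 0 -25 0; 0 0 0 0 0 0 0; 0 0 0 -32 0 0 0; 0 0 0 -32 0 0 0"}}

```text
time_s: 14.82
eef_pos: [0.4982, -0.1504, 0.1005]
eef_rot: [-0.0, 0.991, -0.133, -0.0]
wrist_force: [0.4, -0.4, -2.0]
opening: 0.238
grasp_force: 58.9
```

Call:
{"api": "servo_tool", "payload": {"commands": "0 0 0 -32 0 0 0; 0 0 0 0 0 0 0; 0 0 0 0 0 0 0; 0 0 0 0 0 0 0"}}

```text
time_s: 15.32
eef_pos: [0.4694, -0.1429, 0.1013]
eef_rot: [0.0, 0.991, -0.133, 0.0]
wrist_force: [-1.3, -0.8, -1.9]
opening: 0.242
grasp_force: 58.9
```

```bash
python3 sink.py
```

```text
sink mm -0.14861359652956277 du 0.23308563 cc 0.9848370375527548
t 15.375 tcp [ 0.46931025 -0.14281136  0.10121392] ahead 0.160067037443502 lat 0.0007816772693377192 F [-0.26758432 -0.56671476 -2.32263037]
```

Now the second stroke, starting 1 mm deeper.

Call:
{"api": "servo_tool", "payload": {"commands": "0 0 0 0 0 20 0; 0 0 0 0 0 10 0; 0 0 0 0 0 5 0; 0 0 0 0 0 0 0; 0 0 0 0 0 0 0"}}

```text
time_s: 16.0
eef_pos: [0.469, -0.1427, 0.0666]
eef_rot: [0.0, 0.991, -0.133, 0.0]
wrist_force: [0.0, -0.3, -2.5]
opening: 0.238
grasp_force: 58.7
```

```bash
python3 sink.py
```

```text
sink mm 3.4918590610355174 du -0.12409878 cc 0.9285109236310661
t 16.05 tcp [ 0.46900215 -0.14272365  0.06668839] ahead 0.1603873253100316 lat 0.0007777561052581509 F [ 0.28421936 -0.0758042  -2.4458312 ]
```

Call:
{"api": "servo_tool", "payload": {"commands": "0 0 0 10 0 0.6 0; 0 0 0 10 0 0.6 0; 0 0 0 10 0 0.5 0; 0 0 0 10 0 0.5 0; 0 0 0 10 0 0.5 0"}}

```text
time_s: 16.68
eef_pos: [0.5175, -0.1558, 0.0633]
eef_rot: [-0.0, 0.991, -0.133, -0.0]
wrist_force: [0.1, -0.0, -1.2]
opening: 0.243
grasp_force: 58.7
```

Call:
{"api": "servo_tool", "payload": {"commands": "0 0 0 10 0 0.6 0; 0 0 0 10 0 0.6 0; 0 0 0 10 0 0.6 0; 0 0 0 8 0 0.5 0; 0 0 0 5 0 0.2 0"}}

```text
time_s: 17.3
eef_pos: [0.5587, -0.1671, 0.0609]
eef_rot: [0.0, 0.991, -0.133, -0.0]
wrist_force: [-0.9, 0.0, -1.1]
opening: 0.243
grasp_force: 58.8
```

```bash
python3 sink.py
```

```text
sink mm 8.348816403112451 du 0.35882473 cc 0.9122002375352892
t 17.35 tcp [ 0.55910925 -0.16724454  0.06093561] ahead 0.06700949978037066 lat 0.0008323593217291902 F [ 0.37964486  0.73021771 -1.53429795]
```

Call:
{"api": "servo_tool", "payload": {"commands": "0 0 0 2 0 -15 0; 0 0 0 0 0 -25 0; 0 0 0 0 0 0 0; 0 0 0 -43 -6 -35 0; 0 0 0 -43 -6 -35 0"}}

```text
time_s: 17.98
eef_pos: [0.4786, -0.1325, 0.17]
eef_rot: [-0.001, 0.991, -0.133, -0.002]
wrist_force: [0.4, 0.2, -1.1]
opening: 0.243
grasp_force: 58.9
```

Call:
{"api": "servo_tool", "payload": {"commands": "0 0 0 -43 -6 -35 0; 0 0 0 -43 -6 -35 0; 0 0 -0.108 0 0 0 0; 0 0 -0.108 0 0 0 0; 0 0 -0.107 0 0 0 0"}}

```text
time_s: 18.6
eef_pos: [0.4001, -0.0988, 0.2406]
eef_rot: [0.0, 1.0, 0.03, 0.0]
wrist_force: [0.0, 0.6, -3.0]
opening: 0.244
grasp_force: 58.9
```

Call:
{"api": "servo_tool", "payload": {"commands": "0 0 0 3 -50 0 0; 0 0 0 3 -50 0 0; 0 0 0 3 -50 0 0; 0 0 0 3 -50 0 0; 0 0 0 3 -50 0 0"}}

```text
time_s: 19.23
eef_pos: [0.4008, 0.153, 0.2406]
eef_rot: [0.0, 1.0, 0.028, 0.0]
wrist_force: [0.5, 0.3, -2.3]
opening: 0.24
grasp_force: 59.0
```

Call:
{"api": "servo_tool", "payload": {"commands": "0 0 0 3 -50 0 0; 0 0 0 3 -50 0 0; 0 0 0 3 -50 0 0; 0 0 0 0 0 0 0; 0 0 0 0 0 0 0"}}

```text
time_s: 19.85
eef_pos: [0.4013, 0.3013, 0.2402]
eef_rot: [0.0, 1.0, 0.029, -0.001]
wrist_force: [-0.7, 0.1, -1.5]
opening: 0.244
grasp_force: 59.2
```

Call:
{"api": "servo_tool", "payload": {"commands": "0 0 0 30 0 50 0; 0 0 0 30 -3 55 0; 0 0 0 25 -3 50 0; 0 0 0 0 0 50 0; 0 0 0 0 0 30 0"}}

```text
time_s: 20.48
eef_pos: [0.4851, 0.3099, 0.0031]
eef_rot: [0.001, 1.0, 0.027, -0.002]
wrist_force: [0.5, -0.2, -2.6]
opening: 0.244
grasp_force: 59.2
```

Call:
{"api": "servo_tool", "payload": {"commands": "0 0 0 0 0 15 0; 0 0 0 0 0 4 0; 0 0 0 0 0 2 0; 0 0 0 0 0 0 0; 0 0 0 0 0 0 0"}}

```text
time_s: 21.1
eef_pos: [0.487, 0.3128, -0.0138]
eef_rot: [-0.0, 1.0, 0.028, 0.001]
wrist_force: [0.0, -0.0, -2.6]
opening: 0.245
grasp_force: 59.2
```

Call:
{"api": "servo_tool", "payload": {"commands": "0 0 0 0 0 2 0; 0 0 0 0 0 1 0; 0 0 0 0 0 1 0; 0 0 0 0 0 0 0"}}

```text
time_s: 21.6
eef_pos: [0.4863, 0.3125, -0.0185]
eef_rot: [0.0, 1.0, 0.028, -0.0]
wrist_force: [-2.0, -1.1, 3.3]
opening: 0.243
grasp_force: 59.7
```

Contact felt, at the same height as the grasp. Releasing.

Call:
{"api": "servo_tool", "payload": {"commands": "0 0 0 0 0 0 0.4; 0 0 0 0 0 0 0.6; 0 0 0 0 0 0 1; 0 0 0 0 0 0 1; 0 0 0 0 0 0 1"}}

```text
time_s: 22.22
eef_pos: [0.4863, 0.3124, -0.0189]
eef_rot: [-0.0, 1.0, 0.028, 0.0]
wrist_force: [-0.8, -0.6, 0.5]
opening: 0.998
grasp_force: 0.0
```

Call:
{"api": "servo_tool", "payload": {"commands": "0 0 0 0 0 0 1; 0 0 0 0 0 -20 1; 0 0 0 0 0 -40 1; 0 0 0 0 0 -50 1; 0 0 0 0 0 -50 1"}}

```text
time_s: 22.85
eef_pos: [0.4863, 0.3125, 0.1442]
eef_rot: [-0.0, 1.0, 0.028, 0.001]
wrist_force: [1.1, 0.0, 0.1]
opening: 0.999
grasp_force: 0.0
```

Call:
{"api": "servo_tool", "payload": {"commands": "0 0 0 -40 0 -40 1; 0 0 0 -40 0 -40 1; 0 0 0 0 0 0 1; 0 0 0 0 0 0 1; 0 0 0 0 0 0 1"}}

```text
time_s: 23.48
eef_pos: [0.4064, 0.3075, 0.2201]
eef_rot: [0.0, 1.0, 0.028, -0.001]
wrist_force: [-0.1, -0.3, -0.6]
opening: 1.003
grasp_force: 0.0
```

```bash
python3 sink.py; python3 - <<'E'
from h import *
im=camera("side");hsv=cv2.cvtColor(im,cv2.COLOR_BGR2HSV)
y=big(cv2.inRange(hsv,(15,110,90),(35,255,255)),(255,240,330,300));p=cv2.findNonZero(y)[:,0]
l=p[p[:,0]<=p[:,0].min()+1].mean(0);r=p[p[:,0]>=p[:,0].max()-1].mean(0)
print(l,r,ray("side",l,.02),ray("side",r,.016))
s=cv2.imread("pics/side0.png");y=big(cv2.inRange(cv2.cvtColor(s,cv2.COLOR_BGR2HSV),(15,110,90),(35,255,255)),(255,240,330,300));p=cv2.findNonZero(y)[:,0]
print("orig",p[p[:,0]<=p[:,0].min()+1].mean(0),p[p[:,0]>=p[:,0].max()-1].mean(0))
t=camera("top");h=cv2.cvtColor(t,cv2.COLOR_BGR2HSV)
b=cv2.inRange(h,(0,0,110),(180,60,255))
for r_ in(160,180,200):
    u=np.flatnonzero(b[r_,205:240])+205
    if len(u):print(r_,u.min(),u.max(),ray("top",(u.mean(),r_),.012))
print(get_obs()["opening"])
E
```

```text
sink mm -0.789475967743713 du 0.59201336 cc 0.9591994504027691
t 23.525 tcp [0.4063392  0.30747031 0.21984318] ahead 0.33880789080505525 lat -0.4172417199801837 F [ 0.20004596 -0.40843641  0.55963493]
[278.58333333 270.        ] [315.38461538 280.69230769] [0.49611291 0.32288988 0.02      ] [0.4034504  0.30021852 0.016     ]
orig [278.77777778 266.88888889] [315.35714286 278.        ]
160 217 224 [0.67356825 0.32502188 0.012     ]
180 218 225 [0.61817279 0.32099804 0.012     ]
200 219 225 [0.56316323 0.31836683 0.012     ]
0.9986529585926283
```

```bash
python3 -c "
from bench import *
print(hand_in())"
```

```text
the job is handed in; nothing more can be done
None
```

I made both forward strokes, lifting the file clear and returning it through the air, then laid it flat on the mat and let go. The job is handed in at about 24 s, but no verdict came back; the plate's lean can't be read, so that part of the strokes is unconfirmed.

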